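# Screw the lid back on the shoemaker's glue pot

## Task

The amber glue pot's brass lid with the wooden bar is lying loose on its mouth. Without lifting the lid off, turn it backward (anticlockwise seen from above) until its two red lugs drop through the gaps in the metal lip, then turn it forward (clockwise) to the closed stop, where the bar lines up with the two yellow marks on the collar, and let go. Leave the white pot and the blue pot where they stand.

Things in the scene. Friction and masses are not known exactly. Their poses are not given: they have to be found in the camera images.
- pot: Fixed amber pot, 98 mm wide, steel collar; origin: centre of underside, z up its axis. Metal lip, top 71 mm up, round a 64 mm mouth, has two 28 mm gaps, middles +60 and +240 deg (anticlockwise) from the pot's x. Lugs stop 12 deg backward past the gaps' middles. Closed: lid's x along pot's x, shown by yellow marks on the collar at +x and -x; the stop under the lip is 4 deg (clockwise) past it.
- lid_bar (a point): Centre of the lid's bar: 50 mm long (lid's x), 16 thick (y), 42 high, on a 58 mm disc; z up. 14 mm wide lugs reach 40 mm out along +x and -x. Height over pot's origin: 102 mm lying loose, 89 dropped; 3 mm sideways play. Starts 5 deg clockwise to 20 anticlockwise of pot's x. A held lid drops only if the gripper follows down or lets go. Fingertips clear all down to 13 mm below this point.
- pot_white: White pot of the same make, already closed, standing loose: 98 mm wide, 110 mm high over its black bar, 0.7 kg. A bystander. Origin at the centre of its underside.
- pot_blue: Blue pot of the same make, already closed, standing loose: 98 mm wide, 110 mm high over its black bar, 0.7 kg. A bystander. Origin at the centre of its underside.
There are look-alikes about, which are no part of the job. There is more than one size of the part that bears lid_bar; the job needs the middle-sized.

How it is judged:
By the outcome, as a careful person would: the job done as asked, in the order asked, and still so for the second after the job is handed in, with the robot touching nothing.
It also fails if it takes over 38 s, if anything falls off the work surface, if the arm or the gripper's body presses on something with over 40 N, if the wrist force passes 120 N, or if a joint passes its speed limit or range.

## Robot

A 6-joint arm with a two-finger parallel gripper is mounted at the origin on the work surface. World frame = base frame: x ahead of the robot, y to its left, z up, the work surface at z = 0. Lengths are in m, angles in rad, forces in N, time in s.
With the tool pointing down it reaches from about 0.35 to 0.975 m from the base axis. Payload 4.9 kg.
Tool frame: the origin (TCP) lies midway between the tips of the shut fingers; the grasp point (between the pads) lies 19 mm behind it; z points along the fingers, y is the line along which they close (so a half turn about z gives the same grasp; the last joint's range is limited). The gripper opens to 85 mm and grips with 20 to 120 N. Pads are 22 mm wide; open, the fingers measure 114 mm over their backs; the gripper's body (76 mm by 85 mm) begins 54 mm behind the grasp point. The pads swing forward as they close: fully open they stand 13 mm farther back than shut.
Start: joints at [-1.3, 0.053, 1.613, -0, 1.476, -0.119], TCP at [0.237, -0.578, 0.231] pointing down, gripper open.
Joint ranges: [-3.01, 3.01], [-1.01, 2.22], [0.06, 2.58], [-1.02, 4.17], [0.09, 2.62], [-3.14, 3.14]. Speed limits (rad/s): [2.57, 2.57, 3.14, 3.14, 3.14, 3.14].

## Interface

Orientations are given as a rotation vector (axis times angle).
In Python, from station import telemetry, optics, ctrl gives the robot as it stands.
- The arm moves only by the shell command python3 -m pendant 'ROWS' [FORCE]. ROWS is JSON, one flat list of numbers, 7 for each row, row after row: the turn, a rotation vector about the tool's x, y, z as a fraction of full scale, then the shift along the tool's x, y, z as a fraction of full scale, then the opening, from 0 (shut) to 1 (fully open). In form: [ax, ay, az, tx, ty, tz, fingers, ax, ay, az, tx, ty, tz, fingers, ...]. A call has 1 to 12 rows; each row is the pose to reach, as a shift and turn from the pose commanded when the call began, along the tool's axes at that moment; what a row does not reach only later rows make up. Full scale, the value 1, is 300 mm for a shift and 30 degrees for a turn. A row lasts 1/8 s, in which the tool goes at most 62.5 mm and 10.7 degrees, less where a joint would pass 70% of its speed; a pose out of reach is approached as far as the arm can. A call with a number of a shift or a turn outside -1 to 1 is refused whole. A call with a gripper value outside its range is refused whole. The fingers move at their own pace and stop on an object; FORCE is the grip in N (left out, the last holds). Time passes only in rows, so rows that repeat a pose let the fingers close. It gives the time, the measured TCP pose, the force, the opening and the grip force at its end, in the units of the state.
- telemetry.get_obs(): the state, without advancing time (a new reading comes with each control period).
- optics.get_image(name): name is "scene" or "top" or "wrist"; returns a dict with "image" (420x560x3 uint8, red, green, blue), "depth" (420x560 float32, m along the optical axis (not along the pixel's ray), 0 where there is no reading), "fx", "fy", "cx", "cy" (pixels), "dist_coeffs" ([k1, k2, p1, p2, k3] as OpenCV has them; the pictures are not rectified), "rvec" (rotation vector, rad) and "tvec" (3), from world to camera coordinates, as OpenCV has them. Camera axes: x right, y down, z forward; pixel columns grow to the right and rows downward; lengths in m; the calibration is good to about 2 mm. A picture is of the moment at which its call begins.
- ctrl.finish_job(): hands the job in; it is judged then, once.
The state is a dict: "t": time; "q": joint angles; "dq": joint speeds; "effort": joint torques, N m; "tool_pos": TCP position; "tool_rot": TCP orientation; "contact_force": force on the tool from outside, world axes, zero at the start; "wrist_torque": the same for the moment, N m; "opening": finger opening in m; "grip_force": force on a finger pad.
Only numpy, scipy, OpenCV 4.12 (cv2) and the standard library are available. Lean on these libraries where they do the work, as an engineer would, in place of code of your own. Each camera call takes 0.05 s, during which the arm holds its last target. There are 200 camera calls.

## Working session

There is one attempt and no reset: what is moved stays moved. The work goes in short steps, Python scripts to look and compute and a shell command to move; the robot and the scene stay as the last step left them, time stands still between calls to the robot, and variables do not carry over. Pictures are saved under pics/ and viewed, at most 10 in all, crops included, and the job is handed in when it is done.

```bash
mkdir -p pics; cat > h.py <<'E'
import numpy as np, cv2, pickle
from scipy.spatial.transform import Rotation as R
from station import telemetry, optics, ctrl
def snap(name,tag):
    d=optics.get_image(name); pickle.dump(d,open(f'pics/{tag}.pkl','wb'))
    cv2.imwrite(f'pics/{tag}.png',d['image'][:,:,::-1]); return d
def load(tag): return pickle.load(open(f'pics/{tag}.pkl','rb'))
def K(d): return np.array([[d['fx'],0,d['cx']],[0,d['fy'],d['cy']],[0,0,1.]])
def pix2w(d,u,v,z=None):
    "world point at pixel: on plane z, or from depth"
    n=cv2.undistortPoints(np.array([[[u,v]]],float),K(d),np.array(d['dist_coeffs'],float))[0,0]
    Rm=cv2.Rodrigues(np.array(d['rvec'],float))[0]; t=np.array(d['tvec'],float).ravel()
    ray=Rm.T@np.array([n[0],n[1],1]); c=-Rm.T@t
    s=d['depth'][int(round(v)),int(round(u))] if z is None else (z-c[2])/ray[2]
    return c+s*ray
def proj(d,P):
    return cv2.projectPoints(np.array(P,float).reshape(-1,1,3),np.array(d['rvec'],float),np.array(d['tvec'],float),K(d),np.array(d['dist_coeffs'],float))[0][:,0]
def crop(d,u0,v0,u1,v1,s,f):
    cv2.imwrite(f,cv2.resize(d['image'][v0:v1,u0:u1,::-1],None,fx=s,fy=s,interpolation=cv2.INTER_CUBIC))
E
python3 - <<'E'
from h import *
a=snap('scene','s1');b=snap('top','t1')
cv2.imwrite('pics/st.png',cv2.resize(np.vstack([a['image'],b['image']])[:,:,::-1],(400,600)))
print(telemetry.get_obs())
E
```

```text
{'t': 0.1, 'q': array([-1.29998447e+00,  5.33411091e-02,  1.61416858e+00,  3.14282375e-06,
        1.47602254e+00, -1.18956245e-01]), 'dq': array([-0.00028002, -0.00079041, -0.00245079, -0.00169372, -0.00038027,
        0.00068243]), 'effort': array([ 5.04567925e-04, -3.94898272e+01, -3.71363711e+01, -1.21560338e-04,
        3.84450745e-03, -2.24290027e-07]), 'tool_pos': array([ 0.23735526, -0.57755431,  0.2301477 ]), 'tool_rot': array([-3.08022519e+00, -6.08003122e-01,  2.26065937e-04]), 'contact_force': array([ 0.59790287, -0.82559045,  0.26666535]), 'wrist_torque': array([0.02780246, 0.08179052, 0.02865374]), 'grip_force': 0.0, 'opening': 0.08525216352109795}
```

View pics/t1.png

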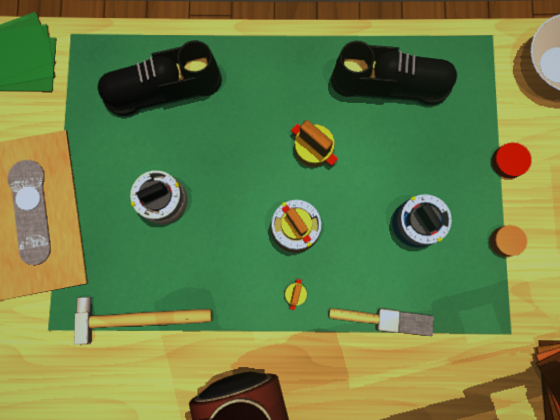

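View pics/s1.png

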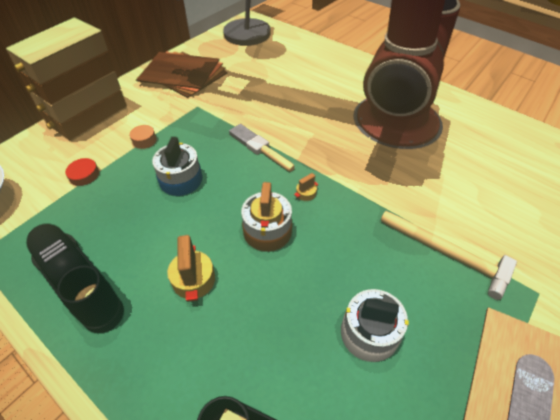

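Top view: there are three lids. A large one at (315,143) lies loose on the mat, a small one at (296,294) is also on the mat, and a middle-sized one at (297,224) sits on the amber pot's mouth, so that last one fits. The white pot is at (157,196) and the blue pot at (427,220). I'll confirm in a crop.

```bash
python3 - <<'E'
from h import *
d=load('t1'); crop(d,255,180,340,264,7,'pics/c1.png')
for n,(u,v) in dict(bar=(297,222),white=(152,192),blue=(428,218),big=(316,138),small=(296,294)).items(): print(n,pix2w(d,u,v),pix2w(d,u,v,0.1))
print(-cv2.Rodrigues(np.array(d['rvec']))[0].T@np.array(d['tvec']).ravel(), d['fx'])
E
```

```text
bar [ 0.4890067  -0.03290336  0.12136088] [ 0.49186977 -0.03356122  0.1       ]
white [0.54368472 0.23073207 0.11107874] [0.54584749 0.23374776 0.1       ]
blue [ 0.49991789 -0.2694831   0.10688975] [ 0.50091197 -0.27155395  0.1       ]
big [ 0.65314156 -0.06931692  0.09286039] [ 0.65089761 -0.06881175  0.1       ]
small [ 0.36171246 -0.03342385  0.05041447] [ 0.36234643 -0.03198531  0.1       ]
[ 0.37362578 -0.0063916   0.9821992 ] 487.08300724258817
```

View pics/c1.png

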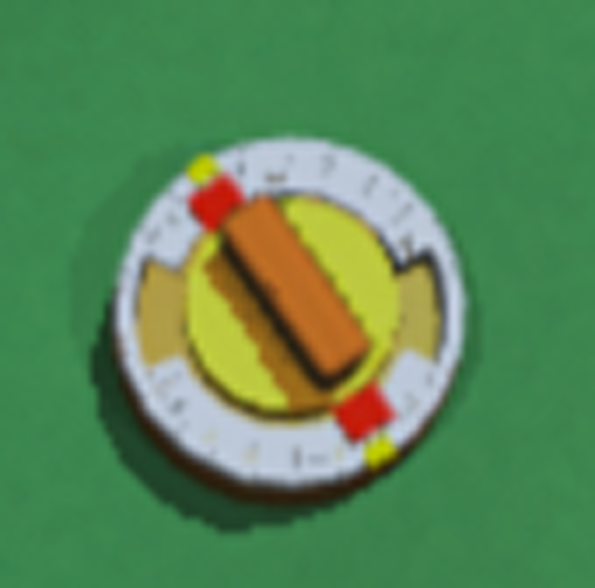

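The crop confirms it: amber pot, brass lid with a wooden bar, red lugs resting on the lip just inside the yellow marks at crop (202,168) and (380,452), gaps at left and right. Next I'll estimate the pose and the move to a hover.

```bash
cat >> h.py <<'E'
def ang(p,q): return np.degrees(np.arctan2(p[1]-q[1],p[0]-q[0]))
def rel(P,yaw):
    "rows values to reach TCP P, tool down with x at yaw deg (mod 180)"
    o=telemetry.get_obs(); R0=R.from_rotvec(o['tool_rot']); a=np.radians(yaw)
    best=None
    for k in (0,np.pi):
        x=np.array([np.cos(a+k),np.sin(a+k),0]); z=np.array([0,0,-1.]); Rt=R.from_matrix(np.c_[x,np.cross(z,x),z])
        r=(R0.inv()*Rt).as_rotvec()
        if best is None or np.linalg.norm(r)<np.linalg.norm(best): best=r
    s=R0.inv().apply(np.array(P)-o['tool_pos'])
    print('turn',np.round(np.degrees(best)/30,4),'shift',np.round(s/.3,4))
E
python3 - <<'E'
from h import *
d=load('t1')
c=lambda u,v:(255+(u+.5)/7-.5,180+(v+.5)/7-.5)
m=[pix2w(d,*c(u,v),.071) for u,v in ((202,168),(380,452))]
g=[pix2w(d,*c(u,v),.071) for u,v in ((145,312),(432,305))]
l=[pix2w(d,*c(u,v),.078) for u,v in ((216,203),(362,412))]
b=[pix2w(d,*c(u,v),.123) for u,v in ((264,196),(225,238),(366,340),(327,382))]
print(m,ang(*m),np.linalg.norm(m[0]-m[1]),'gap',ang(*g)); print('c',(m[0]+m[1])/2)
print('lug',ang(*l),(l[0]+l[1])/2,np.linalg.norm(l[0]-l[1]))
print('bar',np.mean(b,0),ang(b[0]+b[1],b[2]+b[3]),np.linalg.norm(b[0]-b[2]))
print([ang(b[0],b[2]),ang(b[1],b[3])])
rel([b and np.mean(b,0)[0]-.05,np.mean(b,0)[1],.24],36)
E
```

```text
[array([ 0.53086007, -0.00863828,  0.071     ]), array([ 0.45409309, -0.05671975,  0.071     ])] 32.06014942557426 0.09058143491957386 gap 91.80769189387814
c [ 0.49247658 -0.03267901  0.071     ]
lug 34.92296299820027 [ 0.49211453 -0.03200647  0.078     ] 0.06835629675015059
bar [ 0.49090439 -0.03242658  0.123     ] 35.26229040606504 0.04506717497711643
[np.float64(35.19957590497098), np.float64(35.325149433541675)]
turn [-0.0036 -0.0009 -0.4556] shift [ 1.3181 -1.4231 -0.0298]
```

```bash
python3 -m pendant '[0,0,-0.45,0.66,-0.71,-0.02,1, 0,0,-0.45,0.66,-0.71,-0.02,1, 0,0,-0.45,0.66,-0.71,-0.02,1, 0,0,-0.45,0.66,-0.71,-0.02,1, 0,0,-0.45,0.66,-0.71,-0.02,1, 0,0,-0.45,0.66,-0.71,-0.02,1, 0,0,-0.45,0.66,-0.71,-0.02,1]'
python3 - <<'E'
from h import *
rel([.491,-.0325,.22],35.2)
E
```

```text
t: 0.98
tool_pos: [0.3395, -0.3061, 0.2371]
tool_rot: [2.989, 0.967, -0.001]
contact_force: [-0.4, -0.1, 0.4]
opening: 0.0855
grip_force: 0.0
turn [-0.0001  0.0008  0.0213] shift [ 0.9434 -0.4437  0.0566]
```

```bash
python3 -m pendant '[0,0,0.02,0.94,-0.445,0.057,1, 0,0,0.02,0.94,-0.445,0.057,1, 0,0,0.02,0.94,-0.445,0.057,1, 0,0,0.02,0.94,-0.445,0.057,1, 0,0,0.02,0.94,-0.445,0.057,1, 0,0,0.02,0.94,-0.445,0.057,1, 0,0,0.02,0.94,-0.445,0.057,1, 0,0,0.02,0.94,-0.445,0.057,1]'
python3 - <<'E'
from h import *
rel([.491,-.0325,.22],35.2)
d=snap('wrist','w1')
E
```

```text
t: 1.98
tool_pos: [0.49, -0.0342, 0.2202]
tool_rot: [2.995, 0.946, -0.0]
contact_force: [-1.0, -0.1, 0.2]
opening: 0.0851
grip_force: 0.0
turn [ 0.0002  0.0006 -0.0046] shift [ 0.0061 -0.0028  0.0005]
```

View pics/w1.png

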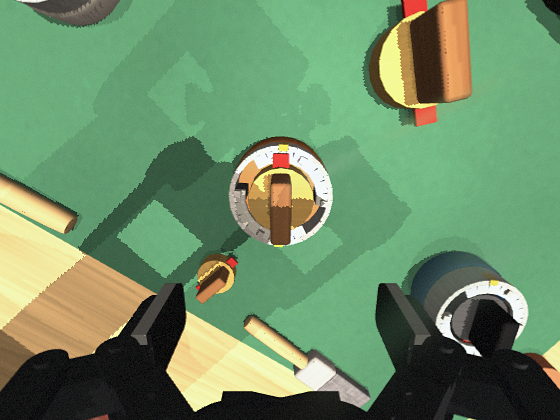

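The wrist view shows the bar nearly vertical in the image at (281,205), with the far mark at (283,148). I'll enlarge it to read the corners.

```bash
python3 - <<'E'
from h import *
d=load('w1'); crop(d,225,135,340,250,5,'pics/c2.png')
E
```

```text
(no output)
```

View pics/c2.png

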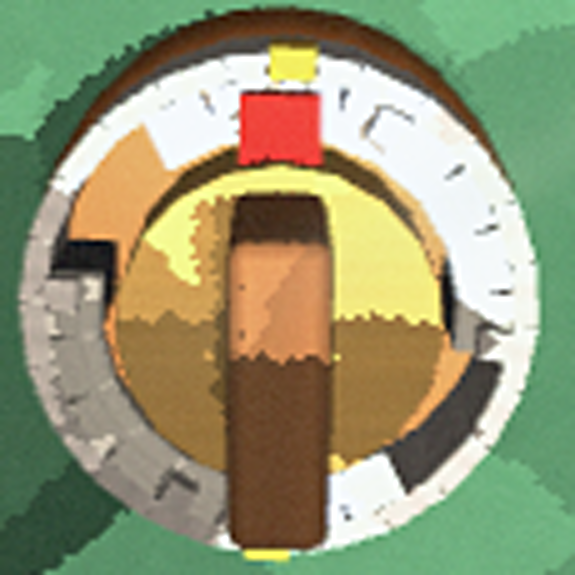

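```bash
python3 - <<'E'
from h import *
d=load('w1')
c=lambda u,v:(225+(u+.5)/5-.5,135+(v+.5)/5-.5)
b=[pix2w(d,*c(u,v),.123) for u,v in ((230,241),(330,241),(332,547),(228,547))]
print('bar',np.mean(b,0),ang(b[0]+b[1],b[2]+b[3]),np.linalg.norm(b[1]-b[2]),np.linalg.norm(b[1]-b[0]))
m=[pix2w(d,*c(u,v),.071) for u,v in ((294,62),(267,557))]
print('marks',ang(*m),np.mean(m,0),np.linalg.norm(m[0]-m[1]))
l=[pix2w(d,*c(u,v),.078) for u,v in ((281,128),)]
print('lug',l)
rel([*np.mean(b,0)[:2],.092],ang(b[0]+b[1],b[2]+b[3]))
E
```

```text
bar [ 0.49470278 -0.03198525  0.123     ] 35.04547630836273 0.0484581231718539 0.014621742579934257
marks 32.02618563405228 [ 0.4929657  -0.03322518  0.071     ] 0.09248205275544345
lug [array([ 0.52249796, -0.01274622,  0.078     ])]
turn [0.0004 0.0002 0.0006] shift [0.0171 0.003  0.4274]
```

```bash
python3 -m pendant '[0,0,0,0.012,0.003,0.2,0.6, 0,0,0,0.012,0.003,0.38,0.6, 0,0,0,0.012,0.003,0.427,0.6, 0,0,0,0.012,0.003,0.427,0.6, 0,0,0,0.012,0.003,0.427,0, 0,0,0,0.012,0.003,0.427,0, 0,0,0,0.012,0.003,0.427,0, 0,0,0,0.012,0.003,0.427,0, 0,0,0,0.012,0.003,0.427,0, 0,0,0,0.012,0.003,0.427,0]' 40
```

```text
t: 3.28
tool_pos: [0.4954, -0.0316, 0.0947]
tool_rot: [2.992, 0.95, 0.005]
contact_force: [-2.2, 0.6, 6.3]
opening: 0.0153
grip_force: 42.2
```

```bash
python3 -m pendant '[0,0,-0.24,-0.004,0,0,0, 0,0,-0.48,-0.006,0,0,0, 0,0,-0.72,-0.006,0,0,0, 0,0,-0.95,-0.006,0,0,0, 0,0,-0.95,-0.006,0,0,0, 0,0,-0.95,-0.006,0,0,0]'
python3 - <<'E'
from h import *
rel([.493,-.033,.092],92)
o=telemetry.get_obs(); print(o['wrist_torque'],o['contact_force'])
E
```

```text
t: 4.03
tool_pos: [0.494, -0.0324, 0.0947]
tool_rot: [2.665, 1.658, 0.005]
contact_force: [-0.3, 1.0, 6.1]
opening: 0.0151
grip_force: 42.3
turn [ 8.700e-03 -4.000e-04 -9.413e-01] shift [-0.0032 -0.0022  0.0089]
[0.08537526 0.03792052 0.10832969] [-0.29435479  1.03590152  6.12380269]
```

```bash
python3 -m pendant '[0,0,-0.24,0,0,0,0, 0,0,-0.48,0,0,0,0, 0,0,-0.72,0,0,0,0, 0,0,-0.94,-0.002,0,0,0, 0,0,-0.94,-0.002,0,0,0, 0,0,-0.94,-0.002,0,0.01,0, 0,0,-0.94,-0.002,0,0.02,0, 0,0,-0.94,-0.002,0,0.03,0, 0,0,-0.94,-0.002,0,0.044,0, 0,0,-0.94,-0.002,0,0.044,0]'
python3 - <<'E'
from h import *
rel([.493,-.033,.08],92)
o=telemetry.get_obs(); print(o['wrist_torque'],o['contact_force'])
E
```

```text
t: 5.28
tool_pos: [0.4935, -0.0309, 0.0816]
tool_rot: [-2.184, -2.258, -0.008]
contact_force: [-1.5, 8.1, 9.4]
opening: 0.0152
grip_force: 44.4
turn [ 0.0069 -0.0076 -0.0025] shift [-0.007  -0.002   0.0053]
[ 1.44576247  0.31501173 -0.052024  ] [-1.48502758  8.10035058  9.41395786]
```

The TCP went down 13 mm, so the lugs have dropped. I'll turn forward now, easing the side load.

```bash
python3 -m pendant '[0,0,0,0.005,0,-0.004,0, 0,0,0.25,0.005,0,-0.004,0, 0,0,0.5,0.005,0,-0.004,0, 0,0,0.75,0.005,0,-0.004,0, 0,0,1,0.005,0,-0.004,0, 0,0,1,0.005,0,-0.004,0, 0,0,1,0.005,0,-0.004,0]'
python3 - <<'E'
from h import *
rel([.493,-.033,.08],31.5)
o=telemetry.get_obs(); print(o['wrist_torque'],o['contact_force'])
E
```

```text
t: 6.15
tool_pos: [0.4935, -0.0307, 0.0817]
tool_rot: [2.691, 1.618, 0.007]
contact_force: [2.2, 4.9, 5.0]
opening: 0.0155
grip_force: 43.8
turn [ 0.0042 -0.0073  1.0178] shift [-0.0074  0.002   0.0055]
[ 1.05648202 -0.5255445  -0.14046179] [2.18094988 4.92327089 5.00444379]
```

```bash
python3 -m pendant '[0,0,0.25,0.004,0,0,0, 0,0,0.5,0.004,-0.002,0,0, 0,0,0.75,0.004,-0.002,0,0, 0,0,1,0.004,-0.002,0,0, 0,0,1,0.004,-0.002,0,0, 0,0,1,0.004,-0.002,0,0]'
python3 - <<'E'
from h import *
rel([.493,-.033,.08],32)
o=telemetry.get_obs(); print(o['wrist_torque'],o['contact_force'])
E
```

```text
t: 6.9
tool_pos: [0.4939, -0.0306, 0.0817]
tool_rot: [3.016, 0.868, 0.007]
contact_force: [4.7, 1.0, 4.8]
opening: 0.0151
grip_force: 43.9
turn [ 0.0076 -0.0067  0.004 ] shift [-0.0068  0.0052  0.0057]
[ 0.03598725 -1.03228129 -0.08581626] [4.67344173 0.97201109 4.84477413]
```

```bash
python3 -m pendant '[0,0,0.03,0,0,0,0, 0,0,0.03,0,0,0,0, 0,0,0.03,0,0,0,0.6, 0,0,0.03,0,0,0,0.6, 0,0,0.03,0,0,0,0.6, 0,0,0.03,0,0,0,0.6, 0,0,0.03,0,0,-0.15,0.6, 0,0,0.03,0,0,-0.3,0.6, 0,0,0.03,0,0,-0.46,0.6, 0,0,0.03,0,0,-0.46,0.6]'
python3 - <<'E'
from h import *
a=snap('wrist','w2'); b=snap('scene','s2')
A=cv2.resize(a['image'][130:255,225:340],(552,600)); cv2.imwrite('pics/c3.png',A[:,:,::-1])
crop(b,200,150,330,260,5,'pics/c4.png')
for u in (282,): 
  for v in (205,215,225): print(pix2w(a,u,v))
E
```

```text
t: 8.15
tool_pos: [0.4944, -0.0304, 0.2235]
tool_rot: [3.023, 0.84, 0.013]
contact_force: [0.6, -0.1, -0.9]
opening: 0.0512
grip_force: 0.0
[ 0.50313644 -0.02838904  0.10995212]
[ 0.49606685 -0.03264943  0.11033855]
[ 0.48881875 -0.03702016  0.11052551]
```

View pics/c3.png

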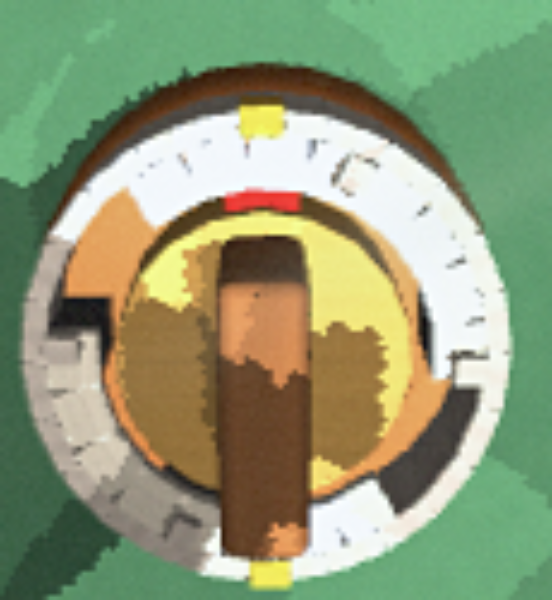

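View pics/c4.png

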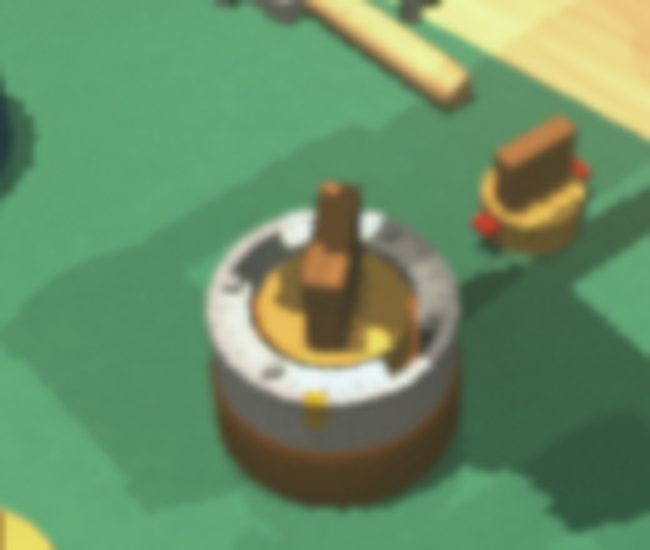

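The lid is down: its bar top is at 110 mm, the lugs are under the lip, and the bar at crop (264,400) lines up with the marks at (262,122) and (271,575). I'll check the angle.

```bash
python3 - <<'E'
from h import *
d=load('w2')
c=lambda u,v:(225+(u+.5)/4.8-.5,130+(v+.5)/4.8-.5)
b=[pix2w(d,*c(u,v),.110) for u,v in ((219,282),(310,282),(309,556),(221,556))]
m=[pix2w(d,*c(u,v),.071) for u,v in ((262,122),(271,575))]
print(ang(b[0]+b[1],b[2]+b[3]),ang(*m),np.mean(b,0),np.mean(m,0))
t=snap('top','t2'); 
for u,v in ((152,192),(428,218)): print(pix2w(t,u,v))
E
```

```text
31.084703135021666 32.10322704358611 [ 0.49309203 -0.03233747  0.11      ] [ 0.49353202 -0.03272935  0.071     ]
[0.54421794 0.23147558 0.10834729]
[ 0.49972122 -0.26907339  0.10825286]
```

```bash
python3 -c "
from station import ctrl; print(ctrl.finish_job())"
```

```text
the job is handed in; nothing more can be done
None
```

The job is handed in: the amber pot's lid was turned back, dropped through the gaps and turned forward. Its bar is within about 1° of the yellow marks, about 3° short of the hard stop, and it has been let go. The white and blue pots were not touched.

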